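Load the row clamp from the drying rack, in logged order

ROBOT

A 7-joint arm with a two-finger parallel gripper is mounted at the origin on a cart in front of the work surface, level with it; the furniture and walls round the work are solid. World frame = base frame: x ahead of the robot, y to its left, z up, the work surface at z = 0. Lengths are in m, angles in degrees, forces in N, time in s.
With the tool pointing down it reaches from about 0.4 to 0.85 m from the base axis. Payload 4.5 kg.
Tool frame: the origin (TCP) lies on the centre line of the jaws, within the pads' length; the fingertips stand 22 mm ahead of it and the grasp point (between the pads) lies 3 mm ahead of it (manip.tips_ahead is the z of the fingertips in the tool frame, in m); z points along the fingers, y is the line along which they close (so a half turn about z gives the same grasp; the last joint's range is limited). The gripper opens to 88 mm and grips with 3 to 60 N. Pads are 18 mm wide; open, the fingers measure 123 mm over their backs; the gripper's body (75 mm by 187 mm) begins 45 mm behind the grasp point.
Start: joints at [-71.631, 39.483, -11.15, 89.685, 9.013, 51.709, -12.324], TCP at [0.177, 0.6, 0.237] pointing down, gripper open.
Joint ranges: [-172.22, 172.22], [-26.19, 119.32], [-84.43, 86.54], [7.71, 146.69], [-57.33, 237.33], [2.42, 119.75], [-152.13, 152.13]. Speed limits (degrees/s): [147.25, 147.25, 180, 180, 180, 180, 180].

INTERFACE

Orientations are given as [roll, pitch, yaw] about the fixed x, y, z axes, in that order (R = Rz(yaw) Ry(pitch) Rx(roll)).
In Python, from plant import status, snapshot, get_calibration, manip, finder gives the robot as it stands.
- The arm moves only by the tool move_arm, never from a script. Its argument "rows" is a list of rows, each a list of 7 numbers: the turn, a rotation vector about the world's x, y, z in rad, then the shift along the world's x, y, z in cm, then the closure, from 0 (fully open) to 1 (shut). In form: [[rx, ry, rz, x, y, z, claw], ...]. A call has 1 to 20 rows; each row shifts and turns the commanded pose from where the row before left it; what a row does not reach is not made up. A row lasts 1/12 s, in which the tool goes at most 41.7 mm and 7.16 degrees, less where a joint would pass 70% of its speed; a pose out of reach is approached as far as the arm can. A call is refused whole if a number of a shift passes 4.17 or a number of a turn 0.125, either way. A call with a gripper value outside its range is refused whole. The fingers move at their own pace and stop on an object; "squeeze" is the grip in N (left out, the last holds). Time passes only in rows, so rows that do not move let the fingers close. It gives the time, the measured TCP pose, the force, the opening and the grip force at its end, in the units of the state.
- status.get_obs(): the state, without advancing time (a new reading comes with each control period).
- snapshot(name): name is "scene" or "top" or "wrist"; returns (picture, depth): 384x512x3 uint8, red, green, blue; 384x512 float32, m along the optical axis (not along the pixel's ray), 0 where there is no reading.
- get_calibration(name): a dict with "mtx" (3x3 intrinsics, pixels), "R" (3x3) and "t" (3): a world point X has camera coordinates R X + t. Camera axes: x right, y down, z forward; pixel columns grow to the right and rows downward; lengths in m; the calibration is good to about 2 mm. A picture is of the moment at which its call begins: read the wrist's pose just before it. get_calibration takes no time and is no camera call; for the wrist camera it gives the pose at the moment of the call.
- manip.finish_job(): hands the job in; it is judged then, once.
Trained networks look in the newest picture that a camera, given by its name, has taken for a name from the list of things; names that differ only in an ending like _2 or _b are one class to them, and where a whole thing is asked for, a point or a joint stands for the part that bears it (a point fixed in the world has none). Each returns a list of dicts, best first, with "score" (0 to 1); they miss things now and then, are a little off and sometimes report something else, mostly with a low value. They report only what shows in the picture. A call takes as long as a camera call.
- finder.trace(camera, name): "pixels" (384x512 bool, what is visible of it) and "xy" ([column, row] in pixels, amid what is visible of it).
The state is a dict: "clock": time; "joint_positions": joint angles; "joint_velocities": joint speeds; "joint_torque": joint torques, N m; "tool_pos": TCP position; "eef_rot": TCP orientation; "wrist_force": force on the tool from outside, world axes, zero at the start; "torque": the same for the moment, N m; "opening": finger opening in m; "finger_force": force on a finger pad.
Only numpy, scipy, OpenCV 4.12 (cv2) and the standard library are available. Lean on these libraries where they do the work, as an engineer would, in place of code of your own. Each camera call takes 0.05 s, during which the arm holds its last target. There are 200 camera calls.

TASK

The four polished specimen mounts in the white drying rack are logged by their position, counted from the rack's orange end. Move them one at a time, each straight into the V clamp, keeping that order: the mount at the rack's orange end goes in the seat beside the orange-knobbed lever, the next in the next seat, and so on. When all four stand flat on the clamp's floor, swing the lever fully round to clamp the row, and leave the eraser and the lens case where they are.

Things in the scene. Friction and masses are not known exactly. Their poses are not given: they have to be found in the camera images.
- mount_red: loose specimen mount: red resin puck, upright round cylinder 30 mm in diameter and 22 mm tall, with a bare metal spot on top; about 30 g. Origin: centre of the underside, z up
- mount_green: loose specimen mount: green resin puck, upright round cylinder 30 mm in diameter and 19 mm tall, with a bare metal spot on top; about 30 g. Origin: centre of the underside, z up
- mount_blue: loose specimen mount: blue resin puck, upright round cylinder 30 mm in diameter and 16 mm tall, with a bare metal spot on top; about 30 g. Origin: centre of the underside, z up
- mount_cream: loose specimen mount: cream resin puck, upright round cylinder 30 mm in diameter and 22 mm tall, with a bare metal spot on top; about 30 g. Origin: centre of the underside, z up
- rack: fixed drying rack: white plastic bar 181x54 mm, 13 mm high, long axis x, orange cap at its -x end. On its x axis four recesses, 34 mm wide, floor at z = 6 mm, at x = -60, -20, 20, 60 mm: seats 1 to 4 from the orange end (one to four black dots beside them), each with a mount at the start, 9 to 15 mm of it above the bar. Origin: centre of underside
- clamp: fixed aluminium row clamp, base 210x98x8 mm, row along x, lever at -x end. Mounts stand on the base (z = 8 mm) between jaws 15 mm high: at +y fixed, with V notches at x = -60, -20, 20, 60 mm (seats 1 to 4 from the lever, 1 to 4 dots); at -y flat, sliding. Open: set a mount down at y = -4 mm, play 4 mm in y, 6 in x. Clamped: centre at y = 0. Origin: underside, under the row's middle
- clamp_lever (a joint): angle of the clamp's lever about its upright pivot at x = -98, y = -43.5 mm in the clamp's frame. 0 = open, lever along the clamp's -x; 1.5 = closed (stop), nearly along -y; closes counter-clockwise from above. Starts at 0 to 0.2, needs about 1 N at the knob, stays where left. Closing slides the flat jaw 9.5 mm in +y, pushing the mounts into the Vs
- lever_knob (a point): centre of the lever's orange knob, an upright cylinder 16 mm in diameter and 30 mm tall (z from 25.5 to 55.5 mm), 44 mm from the pivot; this point is 40.5 mm above the worktop
- eraser: bystander: loose blue and white eraser lying flat, 50x23x12 mm, long axis x. Origin: centre of the underside
- lens_case: bystander: cream lens case with a black screw cap, upright, 39 mm in diameter, 60 mm tall. Origin: centre of the underside. (Not listed, solid and to be kept clear of: the tall microscope left of the clamp, x from 0.42 and y from 0.03 to 0.22 m, eyepieces towards the robot, and the printer with its low tray beyond the rack)

How it is judged:
By the outcome, as a careful person would: the job done as asked, in the order asked, and still so for the second after the job is handed in, with the robot touching nothing.
It also fails if it takes over 120 s, if anything falls off the work surface, if the arm or the gripper's body presses on something with over 40 N, if the wrist force passes 120 N, or if a joint passes its speed limit or range.

## Working session

There is one attempt and no reset: what is moved stays moved. The work goes in short steps, Python scripts to look and compute and a tool call to move; the robot and the scene stay as the last step left them, time stands still between calls to the robot, and variables do not carry over. Pictures are saved under pics/ and viewed, at most 14 in all, crops included, and the job is handed in when it is done.

Besides the shell and the picture viewer there is one more tool, called as name(argument=value, ...) on one line, values as JSON. move_arm: Moves the arm, as the interface text tells. Its arguments: {"type":"object","properties":{"rows":{"type":"array","items":{"type":"array","items":{"type":"number"}}},"squeeze":{"type":"number"}},"required":["rows"]}

```bash
ls; mkdir -p pics; cat > h.py <<'E'
import numpy as np, cv2
from plant import status, snapshot, get_calibration, manip, finder
def back(cal,uv,d):
    K=cal["mtx"];u,v=np.asarray(uv,float).T
    c=np.stack([(u-K[0,2])/K[0,0]*d,(v-K[1,2])/K[1,1]*d,d],-1)
    return (c-cal["t"])@cal["R"]
def save(n,p): cv2.imwrite("pics/"+n,cv2.cvtColor(p,cv2.COLOR_RGB2BGR))
def cloud(cam,dep,mask):
    cal={k:np.array(v) for k,v in get_calibration(cam).items()}
    r,c=np.nonzero(mask&(dep>0)); return back(cal,np.stack([c,r],-1),dep[r,c])
E
python3 - <<'E'
from h import *
o=status.get_obs();print(o["tool_pos"],o["eef_rot"],o["clock"],manip.tips_ahead)
ims=[]
for cam in("scene","top"):
    p,d=snapshot(cam);ims.append(p)
    for n in("mount_red","mount_green","mount_blue","mount_cream","rack","clamp","clamp_lever","eraser","lens_case"):
        for t in finder.trace(cam,n)[:2]:
            P=cloud(cam,d,t["pixels"])
            if len(P): print(cam,n,round(t["score"],2),np.round(t["xy"]),len(P),np.percentile(P,[3,50,97],axis=0).round(3).tolist())
save("a.png",ims[0]);save("b.png",ims[1])
E
```

```text
pics
[0.17667339 0.59885919 0.23639347] [-1.79896436e+02  7.79668066e-03  1.63573434e+02] 0.0 0.022
scene mount_red 0.67 [210. 209.] 229 [[0.38, -0.27, 0.009], [0.393, -0.259, 0.026], [0.407, -0.229, 0.029]]
scene mount_green 0.61 [228. 218.] 216 [[0.404, -0.301, 0.008], [0.416, -0.291, 0.023], [0.43, -0.273, 0.026]]
scene mount_cream 0.54 [195. 203.] 196 [[0.356, -0.238, 0.012], [0.368, -0.228, 0.027], [0.382, -0.213, 0.03]]
scene mount_cream 0.49 [265. 191.] 242 [[0.516, -0.271, -0.001], [0.526, -0.247, 0.011], [0.544, -0.223, 0.014]]
scene rack 0.72 [219. 217.] 1229 [[0.338, -0.347, 0.001], [0.398, -0.277, 0.012], [0.467, -0.194, 0.015]]
scene clamp 0.64 [243. 146.] 3170 [[0.421, -0.166, 0.001], [0.538, -0.119, 0.009], [0.644, -0.06, 0.028]]
scene clamp_lever 0.62 [203. 160.] 211 [[0.408, -0.138, 0.014], [0.431, -0.131, 0.026], [0.467, -0.121, 0.055]]
scene eraser 0.72 [265. 190.] 233 [[0.516, -0.271, 0.003], [0.525, -0.25, 0.011], [0.538, -0.223, 0.014]]
scene lens_case 0.74 [284. 267.] 530 [[0.439, -0.462, 0.006], [0.452, -0.453, 0.057], [0.47, -0.431, 0.062]]
top mount_red 0.78
[... 557 characters left out ...]
-0.16, 0.007], [0.543, -0.11, 0.011], [0.644, -0.058, 0.028]]
top clamp 0.35 [234. 244.] 144 [[0.384, -0.264, 0.027], [0.395, -0.253, 0.03], [0.407, -0.241, 0.033]]
top clamp_lever 0.68 [164. 218.] 221 [[0.409, -0.135, 0.017], [0.44, -0.126, 0.03], [0.469, -0.118, 0.059]]
top clamp_lever 0.55 [249. 232.] 152 [[0.407, -0.295, 0.024], [0.419, -0.283, 0.027], [0.432, -0.272, 0.03]]
top eraser 0.73 [225. 173.] 268 [[0.518, -0.266, 0.011], [0.529, -0.244, 0.014], [0.539, -0.222, 0.017]]
top lens_case 0.95 [331. 211.] 406 [[0.441, -0.456, 0.015], [0.456, -0.437, 0.061], [0.474, -0.423, 0.065]]
top lens_case 0.5 [233. 243.] 213 [[0.382, -0.266, 0.008], [0.395, -0.253, 0.03], [0.409, -0.239, 0.033]]
```

View pics/a.png

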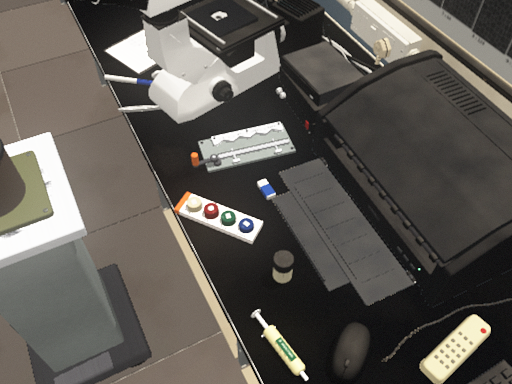

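View pics/b.png

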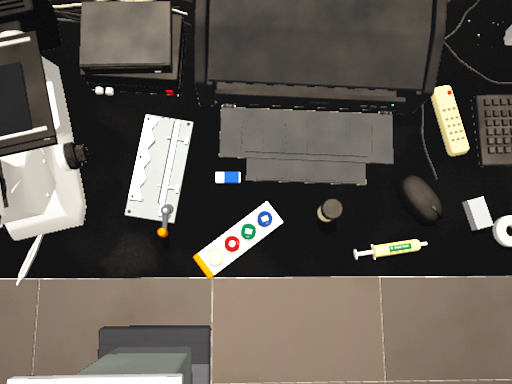

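The scene picture shows the orange rack end at (183,203), with the order cream (195,203), red (210,209), green (228,218), blue (246,225). The top picture agrees, with the orange cap at (203,265). The clamp's orange knob is at (162,232) in top, and the V jaw is on the left (+y). Next I check how tall the microscope is so I can route the transfer.

```bash
python3 - <<'E'
from h import *
A=[]
for cam in("scene","top"):
    p,d=snapshot(cam);A.append(cloud(cam,d,np.ones(d.shape,bool)))
P=np.vstack(A)
for x in np.arange(.2,.7,.05):
    print(round(x,2),[ (lambda q: round(float(q.max()),2) if len(q) else None)(P[(P[:,0]>x)&(P[:,0]<x+.05)&(P[:,1]>y)&(P[:,1]<y+.05)][:,2]) for y in np.arange(-.2,.65,.05)])
E
```

```text
0.2 [-0.74, -0.74, -0.74, -0.74, -0.74, -0.74, -0.74, -0.74, -0.74, -0.73, -0.74, -0.74, -0.74, -0.74, -0.73, -0.74, -0.74]
0.25 [-0.74, -0.74, -0.74, -0.74, 0.38, -0.74, -0.74, -0.74, -0.74, -0.74, -0.74, -0.74, -0.74, -0.74, -0.74, -0.74, -0.74]
0.3 [0.02, 0.01, 0.01, 0.01, 0.36, 0.01, 0.01, 0.01, 0.0, 0.02, 0.0, 0.0, 0.0, 0.0, 0.0, 0.0, 0.0]
0.35 [0.02, 0.01, 0.01, 0.01, 0.35, 0.01, 0.02, 0.01, 0.01, 0.01, 0.01, 0.01, 0.01, 0.0, 0.0, 0.0, 0.0]
0.4 [0.01, 0.06, 0.01, 0.01, 0.33, 0.31, 0.26, 0.08, 0.02, 0.01, 0.01, 0.01, 0.01, 0.0, 0.0, 0.0, 0.0]
0.45 [0.01, 0.03, 0.02, 0.01, 0.07, 0.3, 0.25, None, None, 0.01, 0.01, 0.01, 0.01, 0.0, 0.0, 0.0, 0.0]
0.5 [0.02, 0.02, 0.02, 0.01, 0.16, 0.29, 0.19, 0.19, 0.18, None, None, None, None, -0.0, 0.0, 0.0, None]
0.55 [0.02, 0.02, 0.02, 0.01, 0.19, 0.2, 0.2, 0.2, 0.19, None, None, None, None, None, None, None, None]
0.6 [0.02, 0.02, 0.02, 0.01, 0.18, 0.19, 0.2, 0.2, 0.19, None, None, None, None, None, 0.0, None, None]
0.65 [0.13, 0.08, 0.02, 0.04, 0.03, 0.19, 0.19, 0.19, 0.18, None, None, None, None, None, 0.0, 0.0, None]
```

```bash
python3 - <<'E'
from h import *
for cam in("scene","top"):
    p,d=snapshot(cam);P=cloud(cam,d,d>0);rc=np.argwhere(d>0)
    m=(P[:,2]>.05)&(P[:,0]>.15)&(P[:,0]<.5)&(P[:,1]>-.05)&(P[:,1]<.7)
    print(cam,m.sum())
    for h in(.05,.1,.2,.25,.3,.35,.4):
        k=m&(P[:,2]>h)&(P[:,2]<h+.1)
        if k.sum(): print(h,k.sum(),P[k].min(0).round(2),P[k].max(0).round(2), rc[k].min(0),rc[k].max(0), (P[k][:,0]<.42).sum())
    save("c_%s.png"%cam,cv2.resize(p[:170,60:300] if cam=="scene" else p[10:300,:200],None,fx=2.5 if cam=="scene" else 2,fy=2.5 if cam=="scene" else 2))
E
```

```text
scene 4496
0.05 1551 [0.41 0.04 0.05] [0.5  0.17 0.15] [ 54 148] [107 199] 34
0.1 1358 [0.41 0.05 0.1 ] [0.5  0.14 0.2 ] [ 35 145] [ 81 195] 78
0.2 1536 [0.41 0.05 0.2 ] [0.5  0.13 0.3 ] [  0 140] [ 47 186] 123
0.25 1088 [0.31 0.03 0.25] [0.5  0.11 0.35] [ 0 92] [ 24 185] 389
0.3 533 [0.27 0.01 0.3 ] [0.47 0.07 0.38] [ 0 65] [ 10 171] 419
0.35 83 [0.27 0.01 0.35] [0.34 0.03 0.38] [ 0 65] [  3 109] 83
top 3622
0.05 1795 [0.42 0.04 0.05] [0.5  0.16 0.15] [176   0] [232  74] 31
0.1 1437 [0.42 0.06 0.1 ] [0.5  0.13 0.2 ] [170   0] [224  53] 0
0.2 860 [0.42 0.05 0.2 ] [0.5  0.09 0.3 ] [162   0] [215  21] 15
0.25 215 [0.4  0.04 0.25] [0.48 0.08 0.32] [174   0] [222   6] 26
0.3 11 [0.4  0.04 0.31] [0.41 0.04 0.32] [214   0] [222   1] 11
```

View pics/c_scene.png

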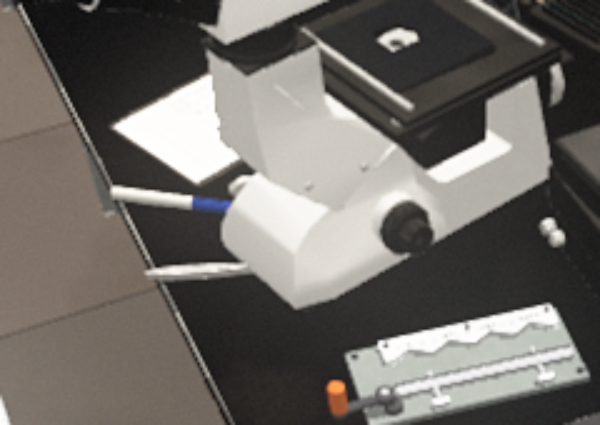

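The microscope's head and eyepieces run out of the top of the scene view, at x of about 0.27–0.42 and z of about 0.38. I'll go up first and look from the wrist.

move_arm(rows=[[0, 0, 0, 0, 0, 4, 0], [0, 0, 0, 0, 0, 4, 0], [0, 0, 0, 0, 0, 4, 0], [0, 0, 0, 0, -1, 4, 0], [0, 0, 0, 0, -1, 4, 0], [0, 0, 0, 0, -1, 4, 0], [0, 0, 0, 0, -1, 4, 0], [0, 0, 0, 0, -1, 4, 0], [0, 0, 0, 0, 0, 0, 0]])

```text
clock: 1.95
tool_pos: [0.1773, 0.5501, 0.5663]
eef_rot: [179.1, -0.0, 163.5]
wrist_force: [-0.9, 1.2, 0.6]
opening: 0.0878
finger_force: 0.0
```

```bash
python3 - <<'E'
from h import *
o=status.get_obs();print(o["tool_pos"],o["eef_rot"],o["joint_positions"],o["clock"])
c=get_calibration("wrist");R=np.array(c["R"]);t=np.array(c["t"]);print(-R.T@t,R.round(2).tolist(),c["mtx"])
p,d=snapshot("wrist");save("w1.png",p)
P=cloud("wrist",d,d>0);P=P[P[:,2]>.1]
print(len(P),P.min(0) if len(P) else 0,P.max(0) if len(P) else 0)
E
```

```text
[0.17729931 0.5500543  0.56634712] [ 1.79080287e+02 -4.08225277e-02  1.63484342e+02] [-70.6068929   24.07061599 -11.60439683  60.56143655   4.80621381
  94.86841701  -7.25720617] 1.95
[0.10101753 0.57026037 0.7141077 ] [[0.28, 0.96, 0.02], [0.91, -0.28, 0.3], [0.3, -0.07, -0.95]] [[317.44847042   0.         258.18595912]
 [  0.         317.44847042 193.10441744]
 [  0.           0.           1.        ]]
45892 [0.12453232 0.09484308 0.10002792] [0.72853743 0.62528593 0.65769091]
```

View pics/w1.png

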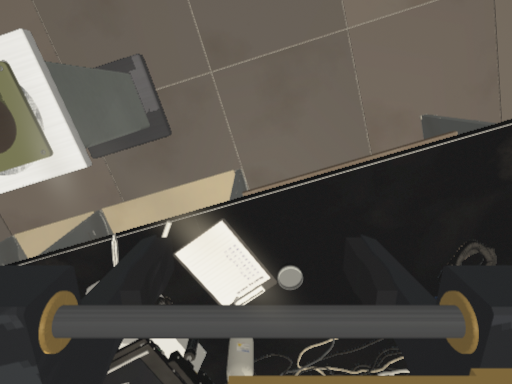

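The wrist picture shows the base at left (0–100, 30–190) and the microscope's edge at lower left, around (150,330), with no eyepieces in view yet. I'll step closer while staying high.

move_arm(rows=[[0, 0, -0.1, 1, -3, 1, 0], [0, 0, -0.1, 1, -3, 1, 0], [0, 0, -0.1, 1, -3, 1, 0], [0, 0, -0.1, 1, -3, 1, 0], [0, 0, -0.1, 1, -3, 1, 0], [0, 0, 0, 0, 0, 0, 0]])

```text
clock: 2.5
tool_pos: [0.2299, 0.3947, 0.6093]
eef_rot: [179.8, 0.1, 134.2]
wrist_force: [0.5, 0.3, 0.9]
opening: 0.088
finger_force: 0.0
```

```bash
python3 - <<'E'
from h import *
p,d=snapshot("wrist");save("w2.png",p)
m=np.ones(d.shape,bool)
P=cloud("wrist",d,d>.3);
k=(P[:,2]>.02)&(P[:,0]>.17)
P=P[k]
for x in np.arange(.2,.6,.05):
    print(round(x,2),[ (lambda q: round(float(q.max()),2) if len(q) else None)(P[(P[:,0]>x)&(P[:,0]<x+.05)&(P[:,1]>y)&(P[:,1]<y+.05)][:,2]) for y in np.arange(-.2,.35,.05)])
E
```

```text
0.2 [None, None, None, None, None, None, None, None, None, None, None]
0.25 [None, None, None, None, 0.41, 0.41, 0.4, None, None, None, None]
0.3 [None, None, None, None, 0.4, 0.39, 0.39, None, None, None, None]
0.35 [None, None, None, None, 0.37, 0.37, 0.36, None, None, None, None]
0.4 [None, None, None, None, 0.34, 0.38, 0.39, 0.16, None, None, None]
0.45 [None, None, None, None, None, 0.07, 0.37, 0.32, 0.07, None, None]
0.5 [None, None, None, None, None, 0.31, 0.32, 0.3, 0.18, None, None]
0.55 [None, None, None, None, None, 0.19, 0.19, 0.09, 0.18, 0.17, None]
```

View pics/w2.png

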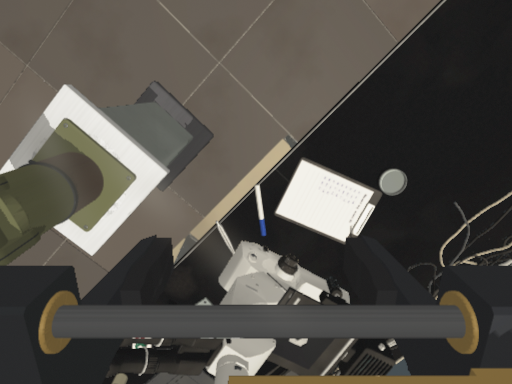

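The microscope's highest point is about 0.41 m (eyepieces from x≈0.27, y 0–0.13), so crossing with the TCP at 0.61 clears it.

move_arm(rows=[[0, 0, 0, 2.7, -2.8, 0, 0], [0, 0, 0, 2.7, -2.8, 0, 0], [0, 0, 0, 2.7, -2.8, 0, 0], [0, 0, 0, 2.7, -2.8, 0, 0], [0, 0, 0, 2.7, -2.8, 0, 0], [0, 0, 0, 2.7, -2.8, 0, 0], [0, 0, 0, 2.7, -2.8, 0, 0], [0, 0, 0, 0.3, -3.8, 0, 0], [0, 0, 0, 0.3, -3.8, 0, 0], [0, 0, 0, 0.3, -3.8, 0, 0], [0, 0, 0, 0.3, -3.8, 0, 0], [0, 0, 0, 0.3, -3.8, 0, 0], [0, 0, 0, 0.3, -3.8, 0, 0], [0, 0, 0, 0.3, -3.8, 0, 0], [0, 0, 0, 0.3, -3.8, 0, 0], [0, 0, 0, 0.3, -3.8, 0, 0], [0, 0, 0, 0.3, -3.8, 0, 0]])

```text
clock: 3.97
tool_pos: [0.4465, -0.1772, 0.6056]
eef_rot: [-179.9, -0.1, 135.1]
wrist_force: [0.7, 0.1, -0.0]
opening: 0.0879
finger_force: 0.0
```

move_arm(rows=[[0, 0, 0, 1.6, 0, -3.7, 0], [0, 0, 0, 1.6, 0, -3.7, 0], [0, 0, 0, 1.6, 0, -3.7, 0], [0, 0, 0, 1.6, 0, -3.7, 0], [0, 0, 0, 1.6, 0, -3.7, 0], [0, 0, 0, 1.6, 0, -3.7, 0], [0, 0, 0, 1.6, 0, -3.7, 0], [0, 0, 0, 1.6, 0, -3.7, 0], [0, 0, 0, 1.2, 0, -3.4, 0], [0, 0, 0, 0, 0, 0, 0]])

```text
clock: 4.8
tool_pos: [0.5837, -0.1725, 0.2678]
eef_rot: [-179.6, -0.8, 135.2]
wrist_force: [-0.4, 1.6, -0.9]
opening: 0.0881
finger_force: 0.0
```

```bash
python3 - <<'E'
from h import *
o=status.get_obs();print(o["tool_pos"],o["eef_rot"],o["joint_positions"])
p,d=snapshot("wrist");save("w3.png",p);np.savez("w3.npz",p=p,d=d,**get_calibration("wrist"))
for n in("clamp","clamp_lever","lever_knob","mount_red"):
    for t in finder.trace("wrist",n)[:2]:
        P=cloud("wrist",d,t["pixels"]);print(n,t["score"],t["xy"],np.percentile(P,[3,50,97],axis=0).round(4).tolist())
        if n=="clamp" and t["score"]>.5:
            print(np.histogram(P[:,2],bins=np.arange(-.005,.06,.0025)))
E
```

```text
[ 0.58366501 -0.17245627  0.26778701] [-179.62652119   -0.79848915  135.16964804] [  2.76678944  37.49230911  16.98193507  90.56422634 -12.63891397
  54.72919394  69.09682095]
clamp 0.76 [271.2, 92.7] [[0.4431, -0.1604, 0.0133], [0.5386, -0.111, 0.0161], [0.6461, -0.0607, 0.0338]]
(array([   0,    0,    0,    1,   15,    4,   46, 3893, 4544,  251, 2984,
       1704,    5,   12,  179,  241,   39,    7,   12,    6,   10,   10,
         13,    7,   14]), array([-0.005 , -0.0025,  0.    ,  0.0025,  0.005 ,  0.0075,  0.01  ,
        0.0125,  0.015 ,  0.0175,  0.02  ,  0.0225,  0.025 ,  0.0275,
        0.03  ,  0.0325,  0.035 ,  0.0375,  0.04  ,  0.0425,  0.045 ,
        0.0475,  0.05  ,  0.0525,  0.055 ,  0.0575]))
clamp_lever 0.56 [199.6, 39.6] [[0.4175, -0.1392, 0.0155], [0.4441, -0.1289, 0.0351], [0.4758, -0.1211, 0.0636]]
lever_knob 0.71 [198.7, 39.3] [[0.4159, -0.1399, 0.0165], [0.4446, -0.1294, 0.0361], [0.4781, -0.1215, 0.0645]]
mount_red 0.74 [102.0, 97.5] [[0.391, -0.27, 0.0204], [0.4054, -0.2555, 0.0369], [0.4171, -0.2438, 0.0385]]
```

View pics/w3.png

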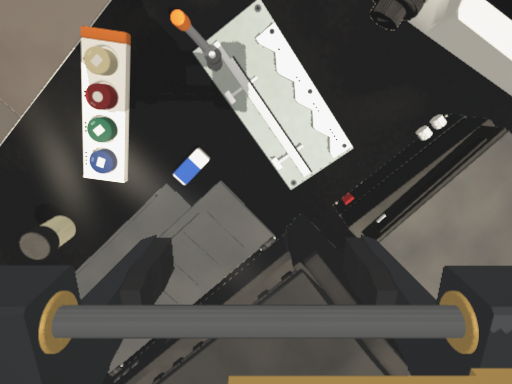

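The wrist picture shows the rack with its orange end up at (105,33), cream (99,60), red (101,96), green (101,129), blue (102,160). The clamp is at (271,95) with the V jaw on its right side, the knob at (180,18) and the pivot at (213,55). Next I fit poses across all three cameras.

```bash
cat >> h.py <<'E'
def rect(P):
    r=cv2.minAreaRect((P[:,:2]*1000).astype(np.float32)); b=cv2.boxPoints(r)
    e=b[1]-b[0],b[2]-b[1]; L=max(e,key=np.linalg.norm); a=np.degrees(np.arctan2(L[1],L[0]))%180
    return np.round(r[0],1),np.round(r[1],1),round(float(a),1)
def fit(cam,names):
    p,d=snapshot(cam);o={}
    W=cloud(cam,d,d>0);w=W[(abs(W[:,2])<.02)&(W[:,0]>.35)&(W[:,0]<.6)&(W[:,1]>-.4)&(W[:,1]<-.16)];
    c,*_=np.linalg.lstsq(np.c_[np.ones(len(w)),w[:,0]-.45,w[:,1]+.2],w[:,2],rcond=None);print(cam,"top-plane",c.round(4),len(w))
    for n in names:
        ts=[t for t in finder.trace(cam,n) if t["score"]>.4]
        for t in ts[:2]:
            m=cv2.morphologyEx(t["pixels"].astype(np.uint8),cv2.MORPH_OPEN,np.ones((3,3)))>0
            P=cloud(cam,d,m)
            if len(P)<30: continue
            z=np.percentile(P[:,2],90)
            if n.startswith("mount"):
                Q=P[abs(P[:,2]-z)<.004]; (cx,cy),r=cv2.minEnclosingCircle((Q[:,:2]*1000).astype(np.float32))
                print(cam,n,round(t["score"],2),"ctr",round(cx,1),round(cy,1),"r",round(r,1),"mean",(Q[:,:2].mean(0)*1000).round(1),"z",round(z*1000,1))
            else:
                k=P[:,2]<.03
                print(cam,n,round(t["score"],2),rect(P[k]),"medz",np.median(P[:,2]).round(4))
    return p,d
E
python3 - <<'E'
from h import *
for c in("wrist","top","scene"): fit(c,["mount_red","mount_green","mount_blue","mount_cream","rack","clamp","eraser"])
E
```

```text
wrist top-plane [ 0.0033 -0.0125  0.0024] 26657
wrist mount_red 0.84 ctr 396.3 -252.5 r 14.9 mean [ 396.5 -252. ] z 29.4
wrist mount_green 0.66 ctr 419.5 -283.8 r 15.0 mean [ 419.8 -283.1] z 26.1
wrist mount_green 0.44 ctr 416.1 -123.1 r 7.7 mean [ 416.7 -122.8] z 55.6
wrist mount_blue 0.84 ctr 443.9 -315.6 r 15.4 mean [ 444.5 -314.6] z 22.8
wrist mount_cream 0.59 ctr 370.7 -221.0 r 15.5 mean [ 371.2 -220.6] z 28.6
wrist rack 0.87 (array([ 404.1, -263.8]), array([ 54.3, 180.8]), 127.2) medz 0.0123
wrist rack 0.69 (array([ 528. , -243.3]), array([49.6, 22.1]), 88.5) medz 0.0114
wrist clamp 0.85 (array([ 532.4, -104.8]), array([100. , 247.2]), 170.2) medz 0.0079
wrist eraser 0.86 (array([ 527.5, -242.8]), array([50.4, 22.1]), 88.8) medz 0.0109
top top-plane [ 0.0044 -0.0123  0.0049] 11670
top mount_red 0.55 ctr 395.8 -252.9 r 14.9 mean [ 395.5 -252.6] z 31.8
top mount_green 0.57 ctr 419.6 -284.4 r 14.8 mean [ 419.4 -284.3] z 28.7
top mount_blue 0.52 ctr 444.3 -316.1 r 14.7 mean [ 444.3 -315.9] z 25.8
top mount_cream 0.68 ctr 371.4 -222.9 r 14.1 mean [ 371.4 -222.6] z 32.3
top rack 0.68
[... 442 characters left out ...]
ene mount_red 0.61 ctr 394.1 -255.2 r 16.1 mean [ 394.  -255.9] z 28.9
scene mount_red 0.6 ctr 456.6 -443.7 r 19.8 mean [ 456.9 -444.5] z 60.6
scene mount_green 0.56 ctr 417.9 -287.6 r 15.3 mean [ 418.1 -287.7] z 25.7
scene mount_blue 0.62 ctr 443.0 -319.1 r 15.7 mean [ 442.9 -319.1] z 22.6
scene mount_cream 0.75 ctr 369.6 -225.5 r 14.7 mean [ 369.1 -226.9] z 29.2
scene rack 0.73 (array([ 406.7, -265.3]), array([ 63.5, 182. ]), 127.7) medz 0.0119
scene clamp 0.82 (array([ 535.8, -101.3]), array([117.1, 243.7]), 170.6) medz 0.0087
scene eraser 0.7 (array([ 449.5, -452.4]), array([13.4, 35.1]), 137.4) medz 0.0572
scene eraser 0.62 (array([ 526.7, -253.4]), array([22.3, 62. ]), 90.7) medz 0.011
```

```bash
cat > clampfit.py <<'E'
from h import *
p,d=snapshot("wrist");t=finder.trace("wrist","clamp")[0];P=cloud("wrist",d,t["pixels"])
B=P[(P[:,2]>.004)&(P[:,2]<.018)]
q=(B[:,:2]*1000)
im=np.zeros((600,600),np.uint8);ij=np.round((q-[400,-250])*2).astype(int)
ok=((ij>=0)&(ij<600)).all(1);im[ij[ok,0],ij[ok,1]]=255
im=cv2.morphologyEx(im,cv2.MORPH_CLOSE,np.ones((9,9)));im=cv2.morphologyEx(im,cv2.MORPH_OPEN,np.ones((41,41)))
c,_=cv2.findContours(im,cv2.RETR_EXTERNAL,cv2.CHAIN_APPROX_NONE);c=max(c,key=cv2.contourArea)
k=c[:,0,::-1].astype(float)/2+[400,-250]
ctr,sz,a=rect(k/1000);print("base",ctr,sz,a-180)
a=np.radians(a-180);R=np.array([[np.cos(a),-np.sin(a)],[np.sin(a),np.cos(a)]])
L=(P[:,:2]*1000-ctr)@R
J=(P[:,2]>.0125)&(P[:,2]<.018)&(L[:,1]>0)
print("jaw x ext",np.percentile(L[J],[1,99],axis=0).round(1).tolist(), "jaw z",np.median(P[J][:,2]))
xs=np.arange(-95,96,4)
e=[(int(x),round(float(np.percentile(L[J][abs(L[J][:,0]-x)<2.5][:,1],4)),1)) for x in xs if (J&(abs(L[:,0]-x)<2.5)).sum()>5]
print(e)
F=(P[:,2]>.0125)&(P[:,2]<.018)&(L[:,1]<0)&(abs(L[:,0])<80)
print("flat jaw y",np.percentile(L[F][:,1],[5,50,95]).round(1))
o=(P[:,2]>.045);print("knob",np.percentile(P[o],[2,50,98],axis=0).round(4).tolist(),L[o].mean(0))
E
python3 clampfit.py
```

```text
base [ 548.2 -107.8] [ 98.4 209.9] -9.400000000000006
jaw x ext [[-71.0, 20.8], [97.1, 46.6]] jaw z 0.015365635904718962
[(-71, 20.8), (-67, 20.9), (-63, 21.5), (-59, 23.9), (-55, 25.9), (-51, 28.1), (-47, 30.5), (-43, 28.7), (-39, 26.1), (-35, 24.6), (-31, 22.2), (-27, 20.7), (-23, 21.9), (-19, 23.7), (-15, 26.2), (-11, 28.5), (-7, 30.1), (-3, 29.2), (1, 26.6), (5, 23.8), (9, 21.9), (13, 21.3), (17, 21.7), (21, 24.3), (25, 26.5), (29, 28.4), (33, 30.2), (37, 28.3), (41, 26.7), (45, 24.4), (49, 21.9), (53, 20.9), (57, 22.4), (61, 24.2), (65, 26.2), (69, 28.5), (73, 29.8), (77, 28.7), (81, 25.8), (85, 24.1), (89, 22.3), (93, 21.1)]
flat jaw y [-42.3 -19.4 -12. ]
knob [[0.4099, -0.1299, 0.0457], [0.4178, -0.1229, 0.0553], [0.4236, -0.1163, 0.0574]] [-126.41804064  -36.27876798]
```

```bash
python3 - <<'E'
from h import *
for c in("wrist","top","scene"):
    p,d=snapshot(c);P=cloud(c,d,d>.25);
    for x in np.arange(.4,.72,.04):
        k=P[(P[:,2]>.04)&(P[:,2]<.5)&(P[:,0]>x)&(P[:,0]<x+.04)&(P[:,1]>-.06)&(P[:,1]<.2)]
        if len(k): i=k[:,1].argmin();print(c,round(x,2),k[i].round(3),len(k))
    k=P[(P[:,2]>.04)&(P[:,0]>.55)&(P[:,0]<.8)&(P[:,1]<-.1)&(P[:,1]>-.3)]
    if len(k): print("printer min x",k[k[:,0].argmin()].round(3))
E
```

```text
wrist 0.52 [0.552 0.021 0.045] 162
wrist 0.56 [0.56  0.023 0.051] 751
wrist 0.6 [0.609 0.066 0.041] 1569
wrist 0.64 [0.641 0.074 0.046] 1633
wrist 0.68 [ 0.716 -0.06   0.119] 4640
printer min x [ 0.676 -0.297  0.063]
top 0.4 [0.438 0.039 0.042] 1220
top 0.44 [0.474 0.035 0.043] 1890
top 0.48 [0.486 0.036 0.041] 1571
top 0.52 [0.551 0.021 0.053] 2140
top 0.56 [0.561 0.022 0.052] 1798
top 0.6 [0.6   0.043 0.175] 1209
top 0.64 [0.641 0.054 0.181] 567
top 0.68 [ 0.711 -0.06   0.103] 1323
printer min x [ 0.55  -0.178  0.482]
scene 0.4 [0.439 0.035 0.046] 1600
scene 0.44 [0.443 0.033 0.043] 2004
scene 0.48 [0.491 0.039 0.041] 1317
scene 0.52 [0.554 0.017 0.055] 1613
scene 0.56 [0.566 0.02  0.051] 1353
scene 0.6 [0.601 0.041 0.177] 1199
scene 0.64 [0.648 0.071 0.065] 714
scene 0.68 [ 0.719 -0.06   0.12 ] 1009
printer min x [ 0.55  -0.224  0.286]
```

move_arm(rows=[[0, 0, -0.02, -3.04, -0.69, -2.1, 0], [0, 0, -0.02, -3.04, -0.69, -2.1, 0], [0, 0, -0.02, -3.04, -0.69, -2.1, 0], [0, 0, -0.02, -3.04, -0.69, -2.1, 0], [0, 0, -0.02, -3.04, -0.69, -2.1, 0], [0, 0, -0.02, -3.04, -0.69, -2.1, 0], [0, 0, -0.02, -3.04, -0.69, -2.1, 0.3], [0, 0, 0, 0, 0, 0, 0.3], [0, 0, 0, 0, 0, 0, 0.3], [0, 0, 0, 0, 0, 0, 0.3]])

```text
clock: 7.33
tool_pos: [0.3744, -0.2253, 0.1305]
eef_rot: [179.9, 0.1, 126.9]
wrist_force: [-0.1, 0.7, -0.4]
opening: 0.0636
finger_force: 0.0
```

```bash
python3 - <<'E'
from h import *
o=status.get_obs();print(o["tool_pos"],o["eef_rot"],o["joint_positions"].round(1))
p,d=fit("wrist",["mount_red","mount_green","mount_blue","mount_cream","rack"]);save("w4.png",p)
E
```

```text
[ 0.37435615 -0.22527978  0.13052661] [1.79932076e+02 9.40657371e-02 1.26908138e+02] [ 20.   38.4   8.  127.6 -19.5  15.   82.1]
wrist top-plane [ 0.003  -0.0281 -0.0042] 28393
wrist mount_red 0.71 ctr 396.2 -252.5 r 15.1 mean [ 395.9 -251.8] z 29.5
wrist mount_green 0.94 ctr 416.8 -279.5 r 20.4 mean [ 419.3 -283. ] z 26.5
wrist mount_blue 0.97 ctr 442.9 -313.2 r 14.4 mean [ 440.5 -309.8] z 23.3
wrist mount_cream 0.73 ctr 370.9 -221.2 r 15.0 mean [ 370.5 -220.7] z 29.4
wrist rack 0.69 (array([ 398.3, -257.4]), array([ 53.8, 163. ]), 127.1) medz 0.0135
```

View pics/w4.png

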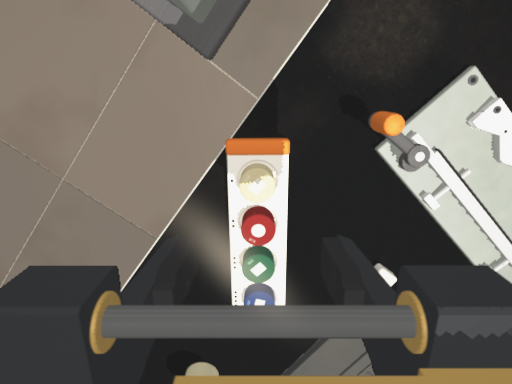

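The wrist picture shows cream at (258,182), red (258,226), green (258,265) and blue partly hidden at (258,300). These positions agree with the first view, so I go down on cream.

move_arm(rows=[[0, 0, 0, -0.35, 0.43, -3, 0.35], [0, 0, 0, 0, 0, -3, 0.35], [0, 0, 0, 0, 0, -2.5, 0.35], [0, 0, 0, 0, 0, 0, 0.35], [0, 0, 0, 0, 0, 0, 0.35], [0, 0, 0, 0, 0, 0, 0.35]])

```text
clock: 8.13
tool_pos: [0.3724, -0.2216, 0.0532]
eef_rot: [-180.0, -0.2, 126.9]
wrist_force: [1.1, 0.7, 0.8]
opening: 0.0574
finger_force: 0.0
```

move_arm(rows=[[0, 0, 0, -0.1, 0.05, -0.8, 0.35], [0, 0, 0, 0, 0, -0.8, 0.35], [0, 0, 0, 0, 0, 0, 0.35], [0, 0, 0, 0, 0, 0, 0.35]])

```text
clock: 8.47
tool_pos: [0.3738, -0.2225, 0.0417]
eef_rot: [-179.9, -0.4, 126.9]
wrist_force: [0.2, 0.7, -0.0]
opening: 0.0572
finger_force: 0.0
```

move_arm(rows=[[0, 0, 0, -0.2, 0.1, -0.4, 0.35], [0, 0, 0, 0, 0, 0, 0.35], [0, 0, 0, 0, 0, 0, 0.35], [0, 0, 0, 0, 0, 0, 0.35]])

```text
clock: 8.8
tool_pos: [0.3727, -0.2221, 0.0385]
eef_rot: [-179.8, -0.7, 126.9]
wrist_force: [-1.1, 0.1, -0.1]
opening: 0.057
finger_force: 0.0
```

```bash
python3 - <<'E'
from h import *
o=status.get_obs();print(o["tool_pos"],o["eef_rot"],o["joint_positions"].round(1),o["joint_velocities"].round(2))
p,d=snapshot("wrist");t=finder.trace("wrist","mount_cream");print([(a["score"],a["xy"]) for a in t[:2]])
save("w5.png",p[100:340,100:420])
c=get_calibration("wrist");K=np.array(c["mtx"])
for z in(.028,): 
    for q in([.3709,-.2212,z],list(o["tool_pos"][:2])+[z]):
        v=K@(np.array(c["R"])@q+c["t"]);print(v[:2]/v[2])
E
```

```text
[ 0.37271666 -0.22205958  0.03846128] [-179.82510991   -0.6541429   126.88448449] [ 23.3  49.9   2.5 129.4 -57.    2.5 118.8] [ 0.13  0.25 -0.07 -0.12 -1.37 -0.13  1.33]
[(0.81, [256.2, 235.0]), (0.22, [267.3, 205.2])]
[256.35985756 239.63039059]
[258.06917552 242.5830867 ]
```

View pics/w5.png

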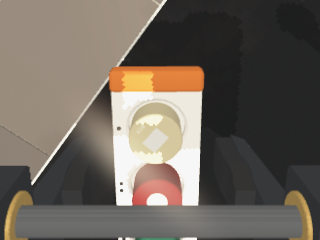

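The crop shows cream centred between the fingers, about 2 mm off along the row. Joints 5 and 6 are near their limits here, but the pose is good enough to grip.

move_arm(rows=[[0, 0, 0, 0, 0, 0, 1], [0, 0, 0, 0, 0, 0, 1], [0, 0, 0, 0, 0, 0, 1], [0, 0, 0, 0, 0, 0, 1], [0, 0, 0, 0, 0, 0, 1], [0, 0, 0, 0, 0, 0, 1]], squeeze=15)

```text
clock: 9.4
tool_pos: [0.3726, -0.2221, 0.0379]
eef_rot: [-179.8, -0.7, 126.9]
wrist_force: [-0.6, 0.1, -0.1]
opening: 0.0193
finger_force: 0.0
```

```bash
python3 - <<'E'
from h import *
o=status.get_obs();print(o["tool_pos"],o["opening"],o["finger_force"],o["wrist_force"])
p,d=snapshot("wrist");t=finder.trace("wrist","mount_cream")
for a in t[:2]:
    P=cloud("wrist",d,a["pixels"]);print(a["score"],a["xy"],np.percentile(P,[5,50,95],axis=0).round(4).tolist())
q,_=snapshot("scene")
a=cv2.resize(p[100:384,90:430],(425,355));b=cv2.resize(q[100:300,100:320],(374,340));b=cv2.copyMakeBorder(b,0,15,0,0,0)
save("w6.png",np.hstack([a,b]))
E
```

```text
[ 0.37255066 -0.22206492  0.03791112] 0.019348713166348074 0.0 [-0.55209325  0.10554268 -0.06398243]
0.93 [257.6, 233.1] [[0.3567, -0.2318, 0.0129], [0.3691, -0.2182, 0.0281], [0.3809, -0.2073, 0.0292]]
```

View pics/w6.png

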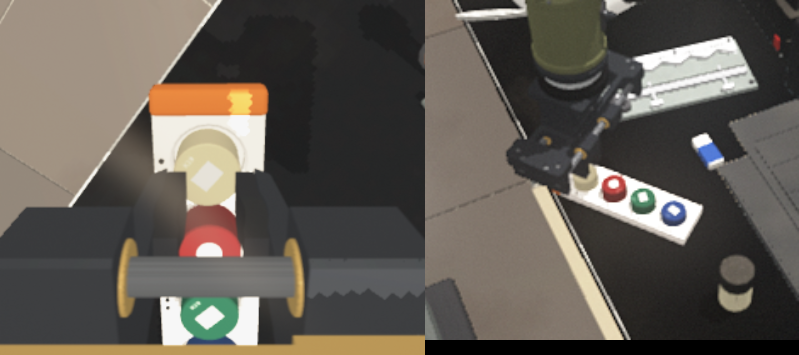

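The right half shows the gripper over the rack. On the left, the fingers straddle the spot between cream and red instead of cream, so I measure where the fingers really stand.

```bash
python3 - <<'E'
from h import *
o=status.get_obs();print(o["tool_pos"],o["opening"])
p,d=snapshot("wrist");P=cloud("wrist",d,d>0);C=p[d>0].astype(int)
a=np.radians(126.9);X=np.array([np.cos(a),np.sin(a)]);Y=np.array([np.sin(a),-np.cos(a)])
L=np.c_[(P[:,:2]-o["tool_pos"][:2])@np.c_[X,Y],P[:,2]]*1000
dark=C.max(1)<70
for z in range(14,75,6):
    for s in(-1,1):
        k=dark&(L[:,2]>z)&(L[:,2]<z+6)&(s*L[:,1]>3)&(s*L[:,1]<40)&(abs(L[:,0])<40)
        if k.sum()>5: print(z,s,k.sum(),np.percentile(L[k],[2,50,98],axis=0).round(0).tolist())
for n in("mount_cream","mount_red","mount_green"):
    for t in finder.trace("wrist",n)[:1]:
        Q=cloud("wrist",d,t["pixels"]);Q=Q[Q[:,2]>.022];print(n,t["score"],Q.mean(0).round(4),np.percentile(Q,[2,98],axis=0).round(3).tolist())
E
```

```text
[ 0.37254807 -0.2220508   0.03791674] 0.006983058173366898
38 -1 21 [[8.0, -7.0, 40.0], [9.0, -6.0, 42.0], [9.0, -4.0, 43.0]]
38 1 71 [[8.0, 5.0, 40.0], [9.0, 9.0, 42.0], [10.0, 15.0, 44.0]]
44 -1 7 [[8.0, -6.0, 44.0], [9.0, -5.0, 45.0], [9.0, -5.0, 48.0]]
44 1 148 [[8.0, 4.0, 44.0], [9.0, 11.0, 47.0], [11.0, 17.0, 50.0]]
50 1 173 [[8.0, 4.0, 50.0], [9.0, 11.0, 53.0], [11.0, 17.0, 56.0]]
56 1 255 [[1.0, 4.0, 56.0], [9.0, 10.0, 59.0], [11.0, 18.0, 62.0]]
62 1 264 [[3.0, 5.0, 62.0], [9.0, 12.0, 65.0], [11.0, 19.0, 68.0]]
68 1 242 [[8.0, 6.0, 68.0], [9.0, 11.0, 71.0], [10.0, 19.0, 74.0]]
74 1 192 [[8.0, 6.0, 74.0], [9.0, 11.0, 77.0], [10.0, 16.0, 80.0]]
mount_cream 0.73 [ 0.3677 -0.2172  0.028 ] [[0.356, -0.231, 0.023], [0.379, -0.207, 0.03]]
mount_red 0.9 [ 0.3909 -0.246   0.028 ] [[0.384, -0.254, 0.023], [0.399, -0.239, 0.03]]
mount_green 0.73 [ 0.419  -0.2846  0.0253] [[0.405, -0.297, 0.024], [0.432, -0.271, 0.026]]
```

```bash
python3 - <<'E'
from h import *
o=status.get_obs();print(o["tool_pos"],o["eef_rot"],o["opening"],o["finger_force"],manip.tips_ahead)
p,d=snapshot("wrist");P=cloud("wrist",d,d>0);C=p[d>0].astype(int)
a=np.radians(126.9);X=np.array([np.cos(a),np.sin(a)]);Y=np.array([np.sin(a),-np.cos(a)])
L=np.c_[(P[:,:2]-o["tool_pos"][:2])@np.c_[X,Y],P[:,2]]*1000
for z in range(10,60,4):
        k=(L[:,2]>z)&(L[:,2]<z+4)&(abs(L[:,1])<20)&(abs(L[:,0])<24)
        if k.sum()>3: print(z,k.sum(),np.percentile(L[k],[2,50,98],axis=0).round(0)[:,:2].tolist(),np.median(C[k],0))
save("w7.png",cv2.resize(p[190:330,190:330],(600,600),interpolation=cv2.INTER_CUBIC))
E
```

```text
[ 0.37257679 -0.2220559   0.03793683] [-179.80217751   -0.68719619  126.89563258] 0.00024137526979014397 0.0 0.022
10 1333 [[-8.0, -20.0], [16.0, 3.0], [24.0, 20.0]] [242. 238. 229.]
14 246 [[-5.0, -19.0], [16.0, -0.0], [24.0, 19.0]] [238.5 234.  223. ]
18 109 [[7.0, -14.0], [15.0, -1.0], [16.0, 12.0]] [197. 184. 146.]
22 127 [[7.0, -15.0], [15.0, -1.0], [17.0, 12.0]] [198. 185. 147.]
26 986 [[3.0, -15.0], [9.0, -2.0], [16.0, 12.0]] [219. 208. 164.]
38 69 [[7.0, -9.0], [9.0, 1.0], [10.0, 9.0]] [59. 58. 57.]
42 178 [[8.0, -12.0], [9.0, 1.0], [11.0, 13.0]] [62. 60. 61.]
46 216 [[8.0, -13.0], [9.0, 0.0], [10.0, 14.0]] [64.5 61.5 61. ]
50 260 [[8.0, -13.0], [9.0, 1.0], [11.0, 14.0]] [68.5 65.  62. ]
54 318 [[-3.0, -14.0], [9.0, 0.0], [11.0, 14.0]] [85.5 75.  69. ]
58 375 [[-7.0, -14.0], [9.0, 1.0], [11.0, 14.0]] [79. 74. 69.]
```

View pics/w7.png

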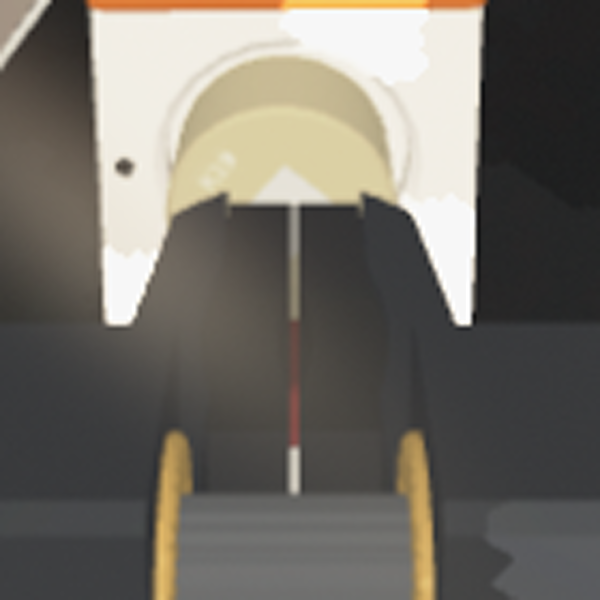

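The crop shows the fingers shut above cream: the tips end at z≈0.039, at the TCP itself and not 22 mm below it. So the fingers must go about 22 mm lower. Joint 6 is at its limit here, so I'll lean the tool 5° about the closing axis for this mount.

move_arm(rows=[[0, 0, 0, 0, 0, 1, 0.35], [0, 0, 0, 0, 0, 1, 0.35], [0.035, 0.026, 0, 0, 0, 0, 0.35], [0.035, 0.026, 0, 0, 0, 0, 0.35], [0, 0, 0, 0, 0, 0, 0.35], [0, 0, 0, 0, 0, 0, 0.35]])

```text
clock: 10.3
tool_pos: [0.3729, -0.2224, 0.0578]
eef_rot: [-179.8, -5.6, 126.9]
wrist_force: [-0.9, 0.4, -0.2]
opening: 0.0384
finger_force: 0.0
```

```bash
python3 - <<'E'
from h import *
o=status.get_obs();print(o["tool_pos"],o["eef_rot"],o["joint_positions"].round(1),o["opening"])
fit("wrist",["mount_cream","mount_red","mount_green"])
E
```

```text
[ 0.37285516 -0.2224357   0.05775563] [-179.79003137   -5.58276618  126.91871066] [ 16.6  49.5  16.5 125.3 -52.3  18.7 116.4] 0.03844902289151729
wrist top-plane [ 0.0028 -0.0446 -0.0328] 23860
wrist mount_cream 0.92 ctr 369.8 -220.7 r 15.2 mean [ 369.5 -220.1] z 29.1
wrist mount_red 0.84 ctr 394.1 -251.3 r 15.1 mean [ 393.1 -250.1] z 29.0
wrist mount_green 0.55 ctr 419.5 -284.7 r 14.3 mean [ 421.6 -287.3] z 26.0
wrist mount_green 0.42 ctr 369.8 -220.7 r 15.2 mean [ 369.4 -220.1] z 29.2
```

move_arm(rows=[[0, 0, 0, -0.27, 0.15, -1.2, 0.35], [0, 0, 0, 0, 0, -1.2, 0.35], [0, 0, 0, 0, 0, -1.2, 0.35], [0, 0, 0, 0, 0, 0, 0.35], [0, 0, 0, 0, 0, 0, 0.35], [0, 0, 0, 0, 0, 0, 0.35]])

```text
clock: 11.0
tool_pos: [0.3697, -0.2205, 0.0223]
eef_rot: [-179.8, -5.7, 126.9]
wrist_force: [0.4, 0.1, -0.5]
opening: 0.057
finger_force: 0.0
```

```bash
cat > tips.py <<'E'
from h import *
from scipy.spatial.transform import Rotation as Ro
o=status.get_obs();print(o["tool_pos"].round(4),o["eef_rot"].round(1),o["joint_positions"].round(1),o["opening"],o["wrist_force"])
p,d=snapshot("wrist");P=cloud("wrist",d,d>0);C=p[d>0].astype(int)
L=(P-o["tool_pos"])@Ro.from_euler("xyz",o["eef_rot"],degrees=True).as_matrix()*1000
h=o["opening"]*500
k=(C.max(1)<110)&(abs(L[:,0])<11)&(abs(L[:,1])>h-2)&(abs(L[:,1])<h+17)
print("finger tool-z high end",np.percentile(L[k][:,2],[50,90,97,99.5]).round(1),"world z low",(np.percentile(P[k][:,2],[.5,3,10])*1000).round(1))
E
python3 tips.py
```

```text
[ 0.3697 -0.2205  0.0223] [-179.8   -5.7  126.9] [ 21.2  52.9   8.8 125.8 -53.9  11.6 117.5] 0.057049216112508044 [ 0.42014648  0.07099074 -0.47286957]
finger tool-z high end [-41.   -4.2  22.7  23.6] world z low [-0.5  0.2 27. ]
```

move_arm(rows=[[0, 0, 0, 0.05, -0.05, -0.4, 0.35], [0, 0, 0, 0, 0, -0.3, 0.35], [0, 0, 0, 0, 0, 0, 0.35], [0, 0, 0, 0, 0, 0, 0.35]])

```text
clock: 11.38
tool_pos: [0.3703, -0.221, 0.0149]
eef_rot: [-179.8, -5.7, 126.9]
wrist_force: [-0.5, 0.1, 0.1]
opening: 0.0572
finger_force: 0.0
```

```bash
python3 tips.py; python3 - <<'E'
from h import *
p,d=fit("wrist",["mount_cream"]);save("w8.png",cv2.resize(p[150:340,120:400],None,fx=2.1,fy=2.1))
E
```

```text
[ 0.3703 -0.221   0.0149] [-179.8   -5.7  126.9] [ 21.9  53.7   7.6 125.6 -54.   10.5 117.6] 0.05716577619435766 [-0.47181309  0.14386328  0.14800366]
finger tool-z high end [-40.4  -3.4  15.3  16.1] world z low [-0.6  0.1 18.7]
wrist top-plane [ 0.0009 -0.0719 -0.0272] 25178
```

View pics/w8.png

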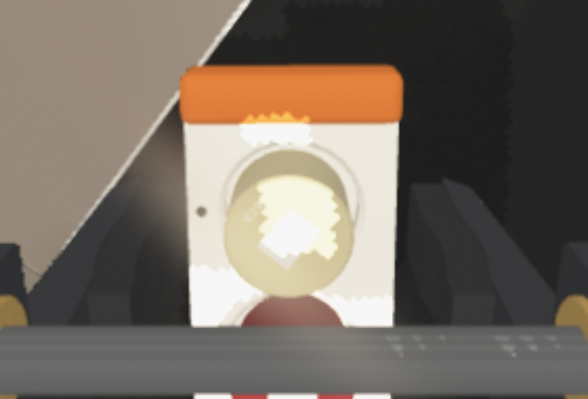

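The crop shows cream at (290,235), symmetric between fingertips at about (115,185) and (440,185). I close.

move_arm(rows=[[0, 0, 0, 0, 0, 0, 1], [0, 0, 0, 0, 0, 0, 1], [0, 0, 0, 0, 0, 0, 1], [0, 0, 0, 0, 0, 0, 1], [0, 0, 0, 0, 0, 0, 1]], squeeze=15)

```text
clock: 11.95
tool_pos: [0.3704, -0.2211, 0.0149]
eef_rot: [-179.8, -5.7, 126.9]
wrist_force: [-0.0, -0.3, -0.7]
opening: 0.0295
finger_force: 15.0
```

move_arm(rows=[[0, 0, 0, 0, 0, 2, 1], [0, 0, 0, 0, 0, 3, 1], [0, 0, 0, 0, 0, 3, 1], [0, 0, 0.095, 1.67, 1.62, 0, 1], [0, 0, 0.095, 1.67, 1.62, 0, 1], [0, 0, 0.095, 1.67, 1.62, 0, 1], [0, 0, 0.095, 1.67, 1.62, 0, 1], [0, 0, 0.095, 1.67, 1.62, 0, 1], [0, 0, 0.095, 1.67, 1.62, 0, 1], [0, 0, 0.095, 1.67, 1.62, 0, 1], [0, 0, 0.095, 1.67, 1.62, 0, 1], [0, 0, 0, 0, 0, 0, 1], [0, 0, 0, 0, 0, 0, 1], [0, 0, 0, 0, 0, 0, 1]])

```text
clock: 13.12
tool_pos: [0.503, -0.0921, 0.0949]
eef_rot: [-179.8, -5.7, 170.3]
wrist_force: [0.1, -1.1, 0.1]
opening: 0.0295
finger_force: 15.0
```

```bash
python3 - <<'E'
from h import *
o=status.get_obs();print(o["tool_pos"].round(4),o["eef_rot"].round(1),o["joint_positions"].round(1),o["opening"],o["finger_force"])
p,d=snapshot("wrist");q,e=snapshot("scene")
for t in finder.trace("wrist","mount_cream")[:1]:
    P=cloud("wrist",d,t["pixels"]);print(t["score"],t["xy"],np.percentile(P,[3,50,97],axis=0).round(4).tolist())
save("w9.png",np.hstack([cv2.resize(p[60:340,90:430],(425,350)),cv2.resize(q[0:230,90:330],(365,350))]))
E
```

```text
[ 0.503  -0.0921  0.0949] [-179.8   -5.7  170.3] [ -7.1  48.5  21.6 111.3 -31.   32.1 116.5] 0.029516555128104225 14.99950423836708
0.66 [259.0, 258.7] [[0.489, -0.105, 0.0906], [0.5004, -0.092, 0.1082], [0.5161, -0.0794, 0.1094]]
```

View pics/w9.png

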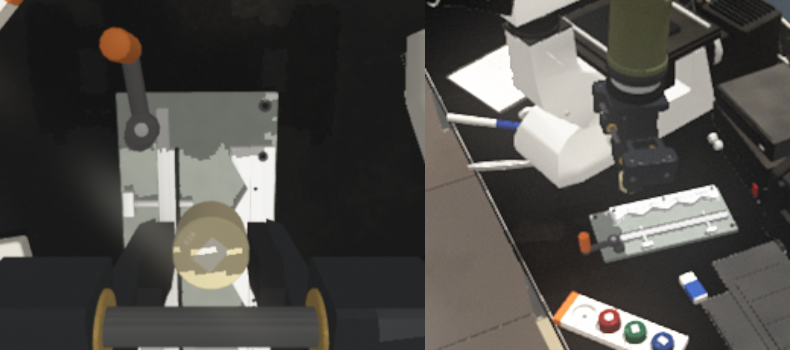

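The left half shows cream held at (210,250) above the clamp, with the seat-1 notch at (240,185). The right half shows the arm clear of the microscope, with cream's recess empty. I lower into seat 1.

move_arm(rows=[[0, 0, 0, 0.12, 0.1, -2.2, 1], [0, 0, 0, 0, 0, -2.2, 1], [0, 0, 0, 0, 0, -2, 1], [0, 0, 0, 0, 0, -0.7, 1], [0, 0, 0, 0, 0, 0, 1], [0, 0, 0, 0, 0, 0, 1], [0, 0, 0, 0, 0, 0, 1]])

```text
clock: 13.85
tool_pos: [0.5056, -0.0911, 0.0249]
eef_rot: [-179.8, -5.6, 170.4]
wrist_force: [-0.4, 0.3, -0.4]
opening: 0.0295
finger_force: 15.0
```

move_arm(rows=[[0, 0, 0, -0.1, 0, -0.3, 1], [0, 0, 0, 0, 0, -0.2, 1], [0, 0, 0, 0, 0, -0.2, 1], [0, 0, 0, 0, 0, 0, 1], [0, 0, 0, 0, 0, 0, 1]])

```text
clock: 14.27
tool_pos: [0.5042, -0.0904, 0.017]
eef_rot: [-179.8, -5.7, 170.4]
wrist_force: [-0.3, 0.6, -0.6]
opening: 0.0294
finger_force: 15.0
```

move_arm(rows=[[0, 0, 0, 0, 0, -0.05, 1], [0, 0, 0, 0, 0, 0, 0.4], [0, 0, 0, 0, 0, 0, 0.4], [0, 0, 0, 0, 0, 0, 0.4], [0, 0, 0, 0, 0, 0, 0.4], [0, 0, 0, 0, 0, 3, 0.4], [0, 0, 0, 0, 0, 3, 0.4], [0, 0, 0, 0, 0, 2.5, 0.4], [0, 0, 0, 0, 0, 0, 0.4]])

```text
clock: 15.02
tool_pos: [0.5064, -0.0914, 0.1051]
eef_rot: [-179.8, -5.3, 170.4]
wrist_force: [-0.4, 0.1, 1.0]
opening: 0.0532
finger_force: 0.0
```

```bash
cat > seat.py <<'E'
import sys
from h import *
o=status.get_obs();print(o["tool_pos"].round(4),o["eef_rot"].round(1),o["joint_positions"].round(1),o["opening"])
a=np.radians(-9.4);R=np.array([[np.cos(a),-np.sin(a)],[np.sin(a),np.cos(a)]])
for cam in("wrist","top"):
    p,d=snapshot(cam)
    for n in sys.argv[1:]:
        for t in finder.trace(cam,n)[:1]:
            P=cloud(cam,d,t["pixels"]);z=np.percentile(P[:,2],90);Q=P[abs(P[:,2]-z)<.003]
            (x,y),r=cv2.minEnclosingCircle((Q[:,:2]*1000).astype(np.float32));m=Q.mean(0)*1000
            print(cam,n,round(t["score"],2),"world",round(x,1),round(y,1),"r",round(r,1),"mean",m.round(1),"clamp",((np.array([x,y])-[564,-96.9])@R).round(1))
E
python3 seat.py mount_cream mount_red mount_green mount_blue
```

```text
[ 0.5064 -0.0914  0.1051] [-179.8   -5.3  170.4] [ -7.7  47.6  22.4 110.9 -30.8  33.1 116.4] 0.05320184988402488
wrist mount_cream 0.98 world 503.1 -89.1 r 15.2 mean [502.6 -89.   27.2] clamp [-61.3  -2.2]
wrist mount_red 0.83 world 392.7 -250.4 r 15.1 mean [ 393.9 -246.6   24.6] clamp [-143.9 -179.4]
wrist mount_green 0.89 world 419.1 -272.0 r 9.8 mean [ 419.8 -269.3   16.9] clamp [-114.3 -196.4]
top mount_red 0.69 world 395.7 -253.1 r 14.9 mean [ 395.7 -252.6   30.3] clamp [-140.5 -181.6]
top mount_green 0.64 world 416.2 -123.8 r 7.6 mean [ 415.8 -124.5   56.6] clamp [-141.5  -50.7]
top mount_blue 0.67 world 443.7 -316.5 r 14.1 mean [ 443.3 -315.8   24.4] clamp [ -82.8 -236.3]
```

move_arm(rows=[[0, 0, -0.0946, -1.38, -2.01, 0, 0.4], [0, 0, -0.0946, -1.38, -2.01, 0, 0.4], [0, 0, -0.0946, -1.38, -2.01, 0, 0.4], [0, 0, -0.0946, -1.38, -2.01, 0, 0.4], [0, 0, -0.0946, -1.38, -2.01, 0, 0.4], [0, 0, -0.0946, -1.38, -2.01, 0, 0.4], [0, 0, -0.0946, -1.38, -2.01, 0, 0.4], [0, 0, -0.0946, -1.38, -2.01, 0, 0.4], [0, 0, 0, 0, 0, -2.5, 0.4], [0, 0, 0, 0, 0, -2.5, 0.4], [0, 0, 0, 0, 0, 0, 0.4], [0, 0, 0, 0, 0, 0, 0.4], [0, 0, 0, 0, 0, 0, 0.4]])

```text
clock: 16.6
tool_pos: [0.3939, -0.2513, 0.052]
eef_rot: [-179.8, -5.7, 127.1]
wrist_force: [-0.5, -1.0, -0.1]
opening: 0.053
finger_force: 0.0
```

```bash
python3 seat.py mount_red mount_green mount_blue
```

```text
[ 0.3939 -0.2513  0.052 ] [-179.8   -5.7  127.1] [ 16.7  51.5  19.8 119.8 -48.8  23.5 114.3] 0.05299062228886886
wrist mount_red 0.78 world 395.7 -253.1 r 15.2 mean [ 395.4 -252.6   28.7] clamp [-140.5 -181.5]
wrist mount_green 0.71 world 419.2 -284.1 r 14.9 mean [ 417.  -281.2   25.8] clamp [-112.3 -208.3]
wrist mount_blue 0.97 world 444.5 -316.6 r 15.2 mean [ 445.4 -317.6   22.9] clamp [ -82.  -236.2]
```

move_arm(rows=[[0, 0, 0, 0.18, -0.17, -1.2, 0.4], [0, 0, 0, 0, 0, -1.2, 0.4], [0, 0, 0, 0, 0, -0.9, 0.4], [0, 0, 0, 0, 0, -0.3, 0.4], [0, 0, 0, 0, 0, 0, 0.4], [0, 0, 0, 0, 0, 0, 0.4], [0, 0, 0, 0, 0, 0, 0.4]])

```text
clock: 17.58
tool_pos: [0.3956, -0.2531, 0.0156]
eef_rot: [-179.8, -5.7, 127.1]
wrist_force: [-0.7, 0.4, 0.2]
opening: 0.0528
finger_force: 0.0
```

move_arm(rows=[[0, 0, 0, 0, 0, 0, 1], [0, 0, 0, 0, 0, 0, 1], [0, 0, 0, 0, 0, 0, 1], [0, 0, 0, 0, 0, 0, 1], [0, 0, 0, 0, 0, 0, 1], [0, 0, 0, 0, 0, 2, 1], [0, 0, 0, 0, 0, 3, 1], [0, 0, 0, 0, 0, 3, 1], [0, 0, 0.0949, 1.85, 1.94, 0, 1], [0, 0, 0.0949, 1.85, 1.94, 0, 1], [0, 0, 0.0949, 1.85, 1.94, 0, 1], [0, 0, 0.0949, 1.85, 1.94, 0, 1], [0, 0, 0.0949, 1.85, 1.94, 0, 1], [0, 0, 0.0949, 1.85, 1.94, 0, 1], [0, 0, 0.0949, 1.85, 1.94, 0, 1], [0, 0, 0.0949, 1.85, 1.94, 0, 1], [0, 0, 0, 0, 0, 0, 1], [0, 0, 0, 0, 0, 0, 1], [0, 0, 0, 0, 0, 0, 1]], squeeze=15)

```text
clock: 19.17
tool_pos: [0.5427, -0.0984, 0.0954]
eef_rot: [-179.8, -5.7, 170.5]
wrist_force: [-1.5, -0.2, -0.3]
opening: 0.0294
finger_force: 15.0
```

move_arm(rows=[[0, 0, 0, 0.05, 0, -2.2, 1], [0, 0, 0, 0, 0, -2.2, 1], [0, 0, 0, 0, 0, -2, 1], [0, 0, 0, 0, 0, -0.6, 1], [0, 0, 0, 0, 0, 0, 1], [0, 0, 0, 0, 0, 0, 1], [0, 0, 0, 0, 0, 0, 1]])

```text
clock: 19.75
tool_pos: [0.5444, -0.0987, 0.0265]
eef_rot: [-179.8, -5.6, 170.5]
wrist_force: [0.5, 0.1, -0.4]
opening: 0.0292
finger_force: 15.0
```

move_arm(rows=[[0, 0, 0, -0.05, 0, -0.4, 1], [0, 0, 0, 0, 0, -0.25, 1], [0, 0, 0, 0, 0, -0.2, 1], [0, 0, 0, 0, 0, 0, 1], [0, 0, 0, 0, 0, 0, 1], [0, 0, 0, 0, 0, 0, 1]])

```text
clock: 20.25
tool_pos: [0.5438, -0.0977, 0.0175]
eef_rot: [-179.8, -5.6, 170.6]
wrist_force: [0.2, 0.8, 5.6]
opening: 0.0296
finger_force: 15.0
```

move_arm(rows=[[0, 0, 0, 0, 0, 0, 0.4], [0, 0, 0, 0, 0, 0, 0.4], [0, 0, 0, 0, 0, 0, 0.4], [0, 0, 0, 0, 0, 0, 0.4], [0, 0, 0, 0, 0, 3, 0.4], [0, 0, 0, 0, 0, 3, 0.4], [0, 0, 0, 0, 0, 2.5, 0.4], [0, 0, -0.0949, -1.55, -2.33, 0, 0.4], [0, 0, -0.0949, -1.55, -2.33, 0, 0.4], [0, 0, -0.0949, -1.55, -2.33, 0, 0.4], [0, 0, -0.0949, -1.55, -2.33, 0, 0.4], [0, 0, -0.0949, -1.55, -2.33, 0, 0.4], [0, 0, -0.0949, -1.55, -2.33, 0, 0.4], [0, 0, -0.0949, -1.55, -2.33, 0, 0.4], [0, 0, -0.0949, -1.55, -2.33, 0, 0.4], [0, 0, 0, 0, 0, -2.5, 0.4], [0, 0, 0, 0, 0, -2.5, 0.4], [0, 0, 0, 0, 0, 0, 0.4], [0, 0, 0, 0, 0, 0, 0.4], [0, 0, 0, 0, 0, 0, 0.4]])

```text
clock: 21.92
tool_pos: [0.4199, -0.2842, 0.0526]
eef_rot: [-179.8, -5.7, 127.1]
wrist_force: [-1.1, -0.8, 0.4]
opening: 0.053
finger_force: 0.0
```

```bash
python3 seat.py mount_red mount_green mount_blue mount_cream
```

```text
[ 0.4199 -0.2842  0.0526] [-179.8   -5.7  127.1] [ 16.4  53.4  24.  113.1 -45.9  29.8 112.2] 0.05299209299101157
wrist mount_green 0.61 world 419.3 -284.6 r 15.0 mean [ 419.  -284.1   25.7] clamp [-112.1 -208.8]
wrist mount_blue 0.85 world 444.2 -316.2 r 15.2 mean [ 442.9 -314.4   22.7] clamp [ -82.3 -236. ]
```

move_arm(rows=[[0, 0, 0, -0.05, -0.03, -1.2, 0.4], [0, 0, 0, 0, 0, -1.2, 0.4], [0, 0, 0, 0, 0, -0.9, 0.4], [0, 0, 0, 0, 0, -0.45, 0.4], [0, 0, 0, 0, 0, 0, 0.4], [0, 0, 0, 0, 0, 0, 0.4], [0, 0, 0, 0, 0, 0, 0.4]])

```text
clock: 23.0
tool_pos: [0.4191, -0.2846, 0.0146]
eef_rot: [-179.8, -5.7, 127.1]
wrist_force: [1.4, -0.7, 0.4]
opening: 0.0527
finger_force: 0.0
```

move_arm(rows=[[0, 0, 0, 0, 0, 0, 1], [0, 0, 0, 0, 0, 0, 1], [0, 0, 0, 0, 0, 0, 1], [0, 0, 0, 0, 0, 0, 1], [0, 0, 0, 0, 0, 0, 1], [0, 0, 0, 0, 0, 2, 1], [0, 0, 0, 0, 0, 3, 1], [0, 0, 0, 0, 0, 3, 1], [0, 0, 0.0949, 2.05, 2.25, 0, 1], [0, 0, 0.0949, 2.05, 2.25, 0, 1], [0, 0, 0.0949, 2.05, 2.25, 0, 1], [0, 0, 0.0949, 2.05, 2.25, 0, 1], [0, 0, 0.0949, 2.05, 2.25, 0, 1], [0, 0, 0.0949, 2.05, 2.25, 0, 1], [0, 0, 0.0949, 2.05, 2.25, 0, 1], [0, 0, 0.0949, 2.05, 2.25, 0, 1], [0, 0, 0, 0, 0, 0, 1], [0, 0, 0, 0, 0, 0, 1], [0, 0, 0, 0, 0, 0, 1]], squeeze=15)

```text
clock: 24.58
tool_pos: [0.5822, -0.1051, 0.0944]
eef_rot: [-179.8, -5.7, 170.5]
wrist_force: [0.3, -1.0, -0.6]
opening: 0.0292
finger_force: 15.0
```

```bash
python3 seat.py mount_green mount_red mount_cream
```

```text
[ 0.5822 -0.1051  0.0944] [-179.8   -5.7  170.5] [ -7.3  53.1  24.7  97.1 -29.4  42.4 113.3] 0.029205777959350476
wrist mount_green 0.68 world 581.8 -106.0 r 15.2 mean [ 581.1 -105.9  105.1] clamp [19.  -6.1]
wrist mount_red 0.87 world 543.5 -98.5 r 15.0 mean [543.1 -98.4  30.6] clamp [-20.   -4.9]
wrist mount_cream 0.79 world 505.2 -91.0 r 14.9 mean [505.  -91.   30.5] clamp [-59.   -3.8]
top mount_green 0.58 world 576.4 -103.5 r 11.2 mean [ 575.6 -102.7  107.1] clamp [13.3 -4.5]
top mount_red 0.77 world 544.0 -98.0 r 15.1 mean [543.8 -98.9  32.3] clamp [-19.6  -4.4]
top mount_cream 0.52 world 506.1 -91.1 r 14.8 mean [505.4 -91.3  32.6] clamp [-58.1  -3.7]
```

Red and cream are seated, with both tops at z≈30.5. I lower green.

move_arm(rows=[[0, 0, 0, 0.08, 0.1, -2.2, 1], [0, 0, 0, 0, 0, -2.2, 1], [0, 0, 0, 0, 0, -2, 1], [0, 0, 0, 0, 0, -0.6, 1], [0, 0, 0, 0, 0, 0, 1], [0, 0, 0, 0, 0, 0, 1], [0, 0, 0, 0, 0, 0, 1]])

```text
clock: 25.57
tool_pos: [0.5847, -0.104, 0.0256]
eef_rot: [-179.8, -5.6, 170.6]
wrist_force: [-0.6, -0.7, -0.2]
opening: 0.0293
finger_force: 15.0
```

move_arm(rows=[[0, 0, 0, -0.08, 0, -0.4, 1], [0, 0, 0, 0, 0, -0.25, 1], [0, 0, 0, 0, 0, -0.2, 1], [0, 0, 0, 0, 0, 0, 1], [0, 0, 0, 0, 0, 0, 1], [0, 0, 0, 0, 0, 0, 1]])

```text
clock: 26.07
tool_pos: [0.5833, -0.1035, 0.0166]
eef_rot: [-179.8, -5.7, 170.6]
wrist_force: [-1.2, 0.3, 6.4]
opening: 0.0294
finger_force: 15.0
```

move_arm(rows=[[0, 0, 0, 0, 0, 0, 0.4], [0, 0, 0, 0, 0, 0, 0.4], [0, 0, 0, 0, 0, 0, 0.4], [0, 0, 0, 0, 0, 0, 0.4], [0, 0, 0, 0, 0, 3, 0.4], [0, 0, 0, 0, 0, 3, 0.4], [0, 0, 0, 0, 0, 2.5, 0.4], [0, 0, -0.0949, -1.74, -2.66, 0, 0.4], [0, 0, -0.0949, -1.74, -2.66, 0, 0.4], [0, 0, -0.0949, -1.74, -2.66, 0, 0.4], [0, 0, -0.0949, -1.74, -2.66, 0, 0.4], [0, 0, -0.0949, -1.74, -2.66, 0, 0.4], [0, 0, -0.0949, -1.74, -2.66, 0, 0.4], [0, 0, -0.0949, -1.74, -2.66, 0, 0.4], [0, 0, -0.0949, -1.74, -2.66, 0, 0.4], [0, 0, 0, 0, 0, -2.5, 0.4], [0, 0, 0, 0, 0, -2.5, 0.4], [0, 0, 0, 0, 0, 0, 0.4], [0, 0, 0, 0, 0, 0, 0.4], [0, 0, 0, 0, 0, 0, 0.4]])

```text
clock: 27.73
tool_pos: [0.4443, -0.3163, 0.0516]
eef_rot: [-179.8, -5.6, 127.1]
wrist_force: [-0.2, -1.1, 0.6]
opening: 0.0528
finger_force: 0.0
```

```bash
python3 seat.py mount_blue mount_green
```

```text
[ 0.4443 -0.3163  0.0516] [-179.8   -5.6  127.1] [ 16.8  55.5  26.9 106.5 -43.8  35.2 110.3] 0.05279920078908728
wrist mount_blue 0.82 world 444.5 -316.9 r 15.3 mean [ 444.2 -316.2   22.8] clamp [ -82.  -236.5]
top mount_blue 0.65 world 439.7 -310.5 r 12.3 mean [ 439.  -309.2   24.8] clamp [ -87.7 -231. ]
top mount_green 0.29 world 415.9 -123.5 r 7.8 mean [ 415.5 -123.6   56.8] clamp [-141.8  -50.4]
```

move_arm(rows=[[0, 0, 0, 0, -0.04, -1.2, 0.4], [0, 0, 0, 0, 0, -1.2, 0.4], [0, 0, 0, 0, 0, -0.9, 0.4], [0, 0, 0, 0, 0, -0.4, 0.4], [0, 0, 0, 0, 0, -0.1, 0.4], [0, 0, 0, 0, 0, 0, 0.4], [0, 0, 0, 0, 0, 0, 0.4], [0, 0, 0, 0, 0, 0, 0.4]])

```text
clock: 28.7
tool_pos: [0.444, -0.3169, 0.0132]
eef_rot: [-179.8, -5.7, 127.1]
wrist_force: [0.8, -0.3, 0.3]
opening: 0.053
finger_force: 0.0
```

move_arm(rows=[[0, 0, 0, 0, 0, 0, 1], [0, 0, 0, 0, 0, 0, 1], [0, 0, 0, 0, 0, 0, 1], [0, 0, 0, 0, 0, 0, 1], [0, 0, 0, 0, 0, 0, 1], [0, 0, 0, 0, 0, 2, 1], [0, 0, 0, 0, 0, 3, 1], [0, 0, 0, 0, 0, 3, 1], [0, 0, 0.0949, 2.23, 2.57, 0, 1], [0, 0, 0.0949, 2.23, 2.57, 0, 1], [0, 0, 0.0949, 2.23, 2.57, 0, 1], [0, 0, 0.0949, 2.23, 2.57, 0, 1], [0, 0, 0.0949, 2.23, 2.57, 0, 1], [0, 0, 0.0949, 2.23, 2.57, 0, 1], [0, 0, 0.0949, 2.23, 2.57, 0, 1], [0, 0, 0.0949, 2.23, 2.57, 0, 1], [0, 0, 0, 0, 0, 0, 1], [0, 0, 0, 0, 0, 0, 1], [0, 0, 0, 0, 0, 0, 1]], squeeze=15)

```text
clock: 30.28
tool_pos: [0.6215, -0.1117, 0.0928]
eef_rot: [-179.8, -5.7, 170.5]
wrist_force: [0.5, -0.4, 0.2]
opening: 0.0294
finger_force: 15.0
```

```bash
python3 seat.py mount_blue mount_green mount_red mount_cream
```

```text
[ 0.6215 -0.1117  0.0928] [-179.8   -5.7  170.5] [ -6.9  55.7  25.8  89.6 -28.8  47.4 111.5] 0.029389333280639526
wrist mount_blue 0.86 world 620.8 -113.0 r 15.3 mean [ 620.2 -112.7  102.1] clamp [58.6 -6.6]
wrist mount_green 0.75 world 583.1 -104.5 r 15.0 mean [ 582.9 -104.4   27.6] clamp [20.1 -4.4]
wrist mount_cream 0.82 world 505.3 -90.9 r 15.0 mean [505.4 -90.9  30.6] clamp [-58.8  -3.7]
top mount_blue 0.47 world 617.9 -112.0 r 13.8 mean [ 616.6 -109.9  104.3] clamp [55.7 -6.1]
top mount_green 0.58 world 583.3 -103.9 r 15.0 mean [ 583.  -104.4   29.3] clamp [20.2 -3.8]
top mount_red 0.49 world 544.0 -98.0 r 15.2 mean [544.1 -98.2  32.7] clamp [-19.5  -4.4]
top mount_cream 0.48 world 505.6 -90.9 r 14.7 mean [505.1 -91.3  32.7] clamp [-58.6  -3.6]
```

move_arm(rows=[[0, 0, 0, 0.05, 0.1, -2.2, 1], [0, 0, 0, 0, 0, -2.2, 1], [0, 0, 0, 0, 0, -2, 1], [0, 0, 0, 0, 0, -0.6, 1], [0, 0, 0, 0, 0, 0, 1], [0, 0, 0, 0, 0, 0, 1], [0, 0, 0, 0, 0, 0, 1]])

```text
clock: 31.37
tool_pos: [0.6237, -0.1105, 0.0242]
eef_rot: [-179.8, -5.6, 170.6]
wrist_force: [0.2, -1.0, -0.0]
opening: 0.0291
finger_force: 15.0
```

move_arm(rows=[[0, 0, 0, -0.08, 0, -0.4, 1], [0, 0, 0, 0, 0, -0.25, 1], [0, 0, 0, 0, 0, -0.2, 1], [0, 0, 0, 0, 0, 0, 1], [0, 0, 0, 0, 0, 0, 1], [0, 0, 0, 0, 0, 0, 1]])

```text
clock: 31.87
tool_pos: [0.6222, -0.11, 0.0151]
eef_rot: [-179.8, -5.7, 170.6]
wrist_force: [-1.0, 0.9, 5.5]
opening: 0.0291
finger_force: 15.0
```

move_arm(rows=[[0, 0, 0, 0, 0, 0, 0.4], [0, 0, 0, 0, 0, 0, 0.4], [0, 0, 0, 0, 0, 0, 0.4], [0, 0, 0, 0, 0, 0, 0.4], [0, 0, 0, 0, 0, 3, 0.4], [0, 0, 0, 0, 0, 3, 0.4], [0, 0, 0, 0, 0, 2.5, 0.4], [0, 0, 0, -2.9, -0.19, 0, 0.4], [0, 0, 0, -2.9, -0.19, 0, 0.4], [0, 0, 0, -2.9, -0.19, 0, 0.4], [0, 0, 0, -2.9, -0.19, 0, 0.4], [0, 0, 0, -2.9, -0.19, 0, 0.4], [0, 0, 0, -2.9, -0.19, 0, 0.4], [0, 0, 0, -2.9, -0.19, 0, 0.4], [0, 0, 0, 0, 0, 0, 0.4], [0, 0, 0, 0, 0, 0, 0.4], [0, 0, 0, 0, 0, 0, 0.4]])

```text
clock: 33.28
tool_pos: [0.4203, -0.1229, 0.0993]
eef_rot: [-179.9, -5.6, 170.6]
wrist_force: [0.5, 0.5, -0.4]
opening: 0.0527
finger_force: 0.0
```

```bash
python3 seat.py mount_blue mount_green mount_red mount_cream; cat > knob.py <<'E'
from h import *
for cam in("wrist","top"):
    p,d=snapshot(cam);H=cv2.cvtColor(p,cv2.COLOR_RGB2HSV)
    P=cloud(cam,d,(H[...,0]<18)&(H[...,1]>150)&(H[...,2]>90))
    k=P[(P[:,2]>.05)&(P[:,2]<.07)&(P[:,1]>-.2)]
    if len(k)>5:
        (x,y),r=cv2.minEnclosingCircle((k[:,:2]*1000).astype(np.float32));v=np.array([x-460.2,y+123.8])
        print(cam,"knob",round(x,1),round(y,1),round(r,1),"lever rad",round(float(np.radians((np.degrees(np.arctan2(v[1],v[0]))%360)-170.6)),3),np.linalg.norm(v).round(1))
E
python3 knob.py
```

```text
[ 0.4203 -0.1229  0.0993] [-179.9   -5.6  170.6] [ -0.6  44.7  17.7 123.6 -33.   22.2 125.1] 0.05270659792009956
wrist mount_green 0.55 world 572.5 -102.0 r 10.3 mean [ 569.9 -101.7   20.4] clamp [ 9.2 -3.7]
wrist mount_red 0.56 world 543.2 -97.9 r 15.3 mean [542.5 -97.7  30.2] clamp [-20.4  -4.3]
wrist mount_cream 0.86 world 496.4 -95.1 r 8.7 mean [494.3 -93.9  30. ] clamp [-67.   -9.2]
top mount_green 0.69 world 583.9 -103.9 r 14.9 mean [ 585.8 -105.5   29.7] clamp [20.8 -3.7]
top mount_red 0.22 world 458.7 -440.8 r 18.8 mean [ 458.9 -440.8   62.2] clamp [ -47.7 -356.5]
wrist knob 415.1 -123.2 7.9 lever rad 0.151 45.1
```

move_arm(rows=[[0, 0, 0, -0.45, 0, -1.5, 0.4], [0, 0, 0, 0, 0, -1.5, 0.4], [0, 0, 0, 0, 0, -1.5, 0.4], [0, 0, 0, 0, 0, -1.5, 0.4], [0, 0, 0, 0, 0, 0, 0.4], [0, 0, 0, 0, 0, 0, 0.4], [0, 0, 0, 0, 0, 0, 0.4]])

```text
clock: 34.47
tool_pos: [0.4145, -0.1235, 0.0399]
eef_rot: [-179.8, -5.7, 170.6]
wrist_force: [0.0, 0.2, 0.0]
opening: 0.0528
finger_force: 0.0
```

move_arm(rows=[[0, 0, 0, 0.1, 0, -0.2, 1], [0, 0, 0, 0, 0, 0, 1], [0, 0, 0, 0, 0, 0, 1], [0, 0, 0, 0, 0, 0, 1], [0, 0, 0, 0, 0, 0, 1], [0, 0, 0, 0, 0, 0, 1], [0, 0, 0, 0, 0, 0, 1]], squeeze=12)

```text
clock: 35.05
tool_pos: [0.4155, -0.1233, 0.0376]
eef_rot: [-179.8, -5.7, 170.6]
wrist_force: [0.1, 0.3, 1.5]
opening: 0.0154
finger_force: 12.0
```

move_arm(rows=[[0, 0, 0, 0.02, -0.41, 0, 1], [0, 0, 0, 0.05, -0.41, 0, 1], [0, 0, 0, 0.09, -0.41, 0, 1], [0, 0, 0, 0.13, -0.41, 0, 1], [0, 0, 0, 0.17, -0.39, 0, 1], [0, 0, 0, 0.21, -0.37, 0, 1], [0, 0, 0, 0.24, -0.35, 0, 1], [0, 0, 0, 0.28, -0.32, 0, 1], [0, 0, 0, 0, 0, 0, 1], [0, 0, 0, 0, 0, 0, 1]])

```text
clock: 35.88
tool_pos: [0.4266, -0.1539, 0.0374]
eef_rot: [-179.8, -5.8, 170.6]
wrist_force: [-2.7, 1.9, 3.3]
opening: 0.0155
finger_force: 12.0
```

move_arm(rows=[[0, 0, 0, 0.31, -0.29, 0, 1], [0, 0, 0, 0.33, -0.27, 0, 1], [0, 0, 0, 0.35, -0.23, 0, 1], [0, 0, 0, 0.38, -0.2, 0, 1], [0, 0, 0, 0.4, -0.16, 0, 1], [0, 0, 0, 0.4, -0.13, 0, 1], [0, 0, 0, 0, 0, 0, 1], [0, 0, 0, 0, 0, 0, 1], [0, 0, 0, 0, 0, 0, 1]])

```text
clock: 36.63
tool_pos: [0.4489, -0.1668, 0.0374]
eef_rot: [-179.8, -5.7, 170.6]
wrist_force: [-2.5, 2.8, 2.5]
opening: 0.0153
finger_force: 12.0
```

Expected end is (449.9,−166.6). I push a little more along the tangent until the stop resists.

move_arm(rows=[[0, 0, 0, 0.2, -0.04, 0, 1], [0, 0, 0, 0, 0, 0, 1], [0, 0, 0, 0.2, -0.04, 0, 1], [0, 0, 0, 0, 0, 0, 1], [0, 0, 0, 0, 0, 0, 1]])

```text
clock: 37.05
tool_pos: [0.453, -0.1678, 0.0374]
eef_rot: [-179.8, -5.7, 170.6]
wrist_force: [-3.8, 2.8, 2.4]
opening: 0.0155
finger_force: 12.0
```

move_arm(rows=[[0, 0, 0, 0.2, -0.02, 0, 1], [0, 0, 0, 0, 0, 0, 1], [0, 0, 0, 0.2, -0.02, 0, 1], [0, 0, 0, 0, 0, 0, 1], [0, 0, 0, 0, 0, 0, 1]])

```text
clock: 37.47
tool_pos: [0.454, -0.168, 0.0374]
eef_rot: [-179.8, -6.0, 170.5]
wrist_force: [-8.1, 1.5, 3.7]
opening: 0.0155
finger_force: 12.0
```

```bash
python3 knob.py; python3 seat.py mount_cream mount_red
```

```text
wrist knob 448.6 -166.9 7.9 lever rad 1.472 44.6
[ 0.454  -0.168   0.0374] [-179.8   -6.   170.5] [  5.4  52.8  15.3 116.5 -33.2  21.  127.9] 0.01572768847112739
wrist mount_cream 0.66 world 497.4 -80.4 r 8.5 mean [497.1 -79.4  30.2] clamp [-68.4   5.4]
wrist mount_red 0.41 world 542.5 -82.2 r 5.6 mean [542.7 -82.1  30.3] clamp [-23.6  11. ]
```

move_arm(rows=[[0, 0, 0, 0, 0, 0, 0.4], [0, 0, 0, 0, 0, 0, 0.4], [0, 0, 0, 0, 0, 0, 0.4], [0, 0, 0, 0, 0, 0, 0.4], [0, 0, 0, 0, 0, 3, 0.4], [0, 0, 0, 0, 0, 3, 0.4], [0, 0, 0, 1.5, -1, 3, 0.4], [0, 0, 0, 2, -1, 3, 0.4], [0, 0, 0, 2, -1, 3, 0.4], [0, 0, 0, 2, -1, 3, 0.4], [0, 0, 0, 2, 0, 1, 0.4], [0, 0, 0, 3, 0, 1, 0.4], [0, 0, 0, 3, 0, 1, 0.4], [0, 0, 0, 0, 0, 0, 0.4], [0, 0, 0, 0, 0, 0, 0.4], [0, 0, 0, 0, 0, 0, 0.4]])

```text
clock: 39.2
tool_pos: [0.6111, -0.2083, 0.2469]
eef_rot: [-179.8, -5.8, 170.5]
wrist_force: [-0.4, 0.5, -0.4]
opening: 0.0527
finger_force: 0.0
```

```bash
python3 knob.py; python3 seat.py mount_cream mount_red mount_green mount_blue eraser lens_case; python3 - <<'E'
from h import *
p,d=snapshot("wrist");save("w10.png",cv2.resize(p,(700,525)))
E
```

```text
wrist knob 449.4 -166.5 7.9 lever rad 1.486 44.1
top knob 449.7 -167.2 7.8 lever rad 1.497 44.6
[ 0.6105 -0.2084  0.247 ] [-179.8   -5.8  170.5] [ -0.3  46.5  30.8  80.3 -22.5  65.3 114.5] 0.0530464320300787
wrist mount_cream 0.8 world 506.5 -88.4 r 15.1 mean [506.2 -88.6  30.5] clamp [-58.1  -1. ]
wrist mount_green 0.69 world 584.8 -101.1 r 15.1 mean [ 584.9 -101.4   27.8] clamp [21.2 -0.7]
wrist mount_blue 0.88 world 624.2 -107.6 r 15.2 mean [ 623.9 -107.7   24.8] clamp [61.1 -0.7]
wrist eraser 0.8 world 530.7 -243.2 r 25.8 mean [ 530.3 -243.3   12.8] clamp [  -9.  -149.8]
top mount_cream 0.73 world 506.2 -88.8 r 15.1 mean [506.1 -89.   32.3] clamp [-58.4  -1.4]
top mount_red 0.49 world 544.1 -96.0 r 14.6 mean [543.3 -95.3  32.5] clamp [-19.8  -2.3]
top mount_green 0.54 world 583.7 -102.2 r 15.0 mean [ 583.1 -102.3   29.8] clamp [20.3 -2. ]
top mount_blue 0.62 world 622.9 -109.3 r 14.9 mean [ 622.9 -109.    26.4] clamp [60.1 -2.6]
top eraser 0.87 world 528.3 -244.4 r 24.4 mean [ 528.5 -245.1   14.5] clamp [ -11.1 -151.4]
top lens_case 0.76 world 458.5 -441.1 r 18.9 mean [ 458.1 -441.3   62.4] clamp [ -47.9 -356.8]
```

View pics/w10.png

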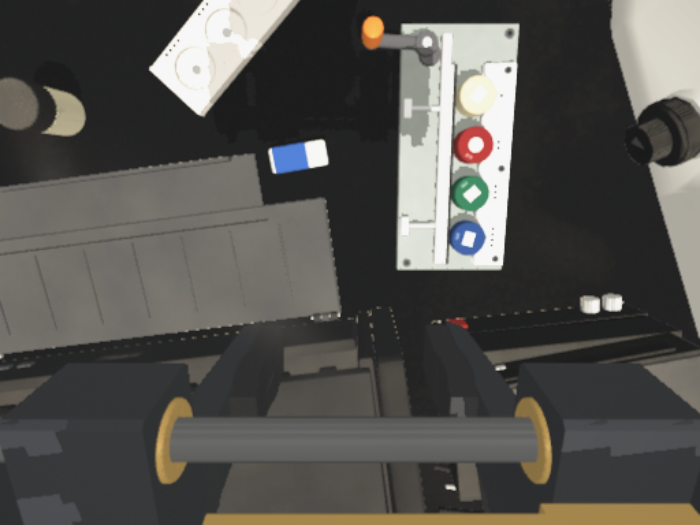

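The picture shows cream (477,95), red (474,145), green (470,192) and blue (467,238) in their Vs, in order from the lever. The lever is at its stop: it measures about 1.49 rad and held against an 8 N push. The eraser at (298,156) and the lens case at (40,105) are undisturbed. I hand the job in.

```bash
python3 -c "
from plant import manip
print(manip.finish_job())"
```

```text
the job is handed in; nothing more can be done
None
```

All four mounts stand in the V clamp in order from the lever (cream, red, green, blue), the lever is swung to its stop, the eraser and lens case were left alone, and the job is handed in at about 40 s on the clock.

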